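Shut the loose stopcock on the air bench

TASK

On the bench stand two brass stopcocks; the plug with the red thumb key stands proud and loose, partly open. Shut it: press the red key down so that the plug bites in its tapered hole and, still pressing, turn it clockwise (seen from above) until the key stands squarely across the pipe and the plug is fully home and holds there when you let go. Leave the blue-keyed stopcock open as it is.

Things in the scene. Friction and masses are not known exactly. Their poses are not given: they have to be found in the camera images.
- red_key (a point): centre of the red thumb key on its brass stopcock, on the plug's vertical axis. Upright plate 46 mm long (its x), 11 thick (y; grip these broad faces), 34 high (z up), white line on top. Origin 89 mm above the bench when proud, 77 when home; it turns and sinks with the plug. Below it only an 11 mm neck; the boss (43 mm wide) lies 31 mm under the origin when home. Body 132 x 66 mm, fixed.
- red_seat (a joint): travel of the red plug downwards, m: 0 proud, 0.012 fully home (stop). Stays where left. To 0.007 3 to 5 N move it; from there the taper bites, tighter with each mm. While the key is turning some 10 to 20 N take it home and 0.1 to 0.3 N m turn it; straight down it needs about twice the push. Springs back up to 0.5 mm when released.
- red_plug (a joint): angle of the red key, rad: 0 = along the pipe (open), grows clockwise seen from above, 1.57 = squarely across the pipe (shut; two white dots on the boss mark that line). Starts 0.15 to 0.6; can go from -0.15 to 1.95, with no stop at shut.
- blue_plug (a joint): angle of the blue key on the other stopcock (same make, plug already home), rad: 0 = along its pipe (open), grows clockwise. It stays open. The stopcocks stand at least 0.2 m apart, side by side.

How it is judged:
By the outcome, as a careful person would: the job done as asked, in the order asked, and still so for the second after the job is handed in, with the robot touching nothing.
It also fails if it takes over 38 s, if anything falls off the work surface, if the arm or the gripper's body presses on something with over 40 N, if the wrist force passes 120 N, or if a joint passes its speed limit or range.

ROBOT

A 6-joint arm with a two-finger parallel gripper is mounted at the origin on a cart in front of the work surface, level with it; the furniture and walls round the work are solid. World frame = base frame: x ahead of the robot, y to its left, z up, the work surface at z = 0. Lengths are in m, angles in rad, forces in N, time in s.
With the tool pointing down it reaches from about 0.3 to 0.85 m from the base axis. Payload 4.2 kg.
Tool frame: the origin (TCP) lies midway between the tips of the shut fingers; the grasp point (between the pads) lies 19 mm behind it (bot.pinch_z is the distance from the TCP to the grasp point, in m); z points along the fingers, x is the direction in which the jaws open and shut, and the axes are right-handed (so a half turn about z gives the same grasp; the last joint's range is limited). The gripper opens to 91 mm and grips with 3 to 60 N. Pads are 32 mm wide; open, the fingers measure 118 mm over their backs; the gripper's body (76 mm by 178 mm) begins 60 mm behind the grasp point.
Start: joints at [-1.262, 0.32, 1.565, -0, 1.257, -0.02], TCP at [0.186, -0.544, 0.214] pointing down, gripper open.
Joint ranges: [-3.11, 3.11], [-0.84, 2.01], [0.21, 2.61], [-1.34, 4.49], [0.05, 2.63], [-2.56, 2.56]. Speed limits (rad/s): [2.57, 2.57, 3.14, 3.14, 3.14, 3.14].

INTERFACE

Orientations are given as a unit quaternion [x, y, z, w].
In Python, from station import bot gives the robot as it stands.
- The arm moves only by the shell command python3 -m pendant 'ROWS' [OPENING]. ROWS is JSON, a list of rows, each an object of numbers: "tx", "ty", "tz": the shift along the tool's x, y, z each as a share of 0.2 m, from -1 to 1; "turn": the turn about the tool's z as a share of 180 degrees, from -1 to 1. In form: [{"tx": .., "ty": .., "tz": .., "turn": ..}, ...]. A call has exactly 10 rows; each row is the pose to reach, as a shift and turn from the pose measured when the call began, along the tool's axes at that moment, turning the shorter way round; what a row does not reach only later rows make up. A row lasts 1/8 s, in which the tool goes at most 62.5 mm and 10.7 degrees, less where a joint would pass 70% of its speed; a pose out of reach is approached as far as the arm can. A call with a number of a shift or a turn outside -1 to 1 is refused whole. A call with a gripper value outside its range is refused whole. OPENING is the closure, from -1 (fully open) to 1 (shut), so that 0 is half open, set as the call begins (- or left out, the last holds). The fingers move at their own pace and stop on an object; the grip force is fixed at half the most. Time passes only in rows, so rows that repeat a pose let the fingers close, or fill a call up. It gives the time, the measured TCP pose, the force and the opening at its end, in the units of the state.
- bot.get_obs(): the state, without advancing time (a new reading comes with each control period).
- bot.capture(name): name is "side" or "top"; returns the picture (384x512x3 uint8, red, green, blue); there is no depth.
- bot.camera_params(name): a dict with "intrinsics" (3x3 intrinsics, pixels), "R" (3x3) and "t" (3): a world point X has camera coordinates R X + t. Camera axes: x right, y down, z forward; pixel columns grow to the right and rows downward; lengths in m; the calibration is good to about 2 mm. A picture is of the moment at which its call begins. camera_params takes no time and is no camera call.
- bot.hand_in(): hands the job in, once; it reports no verdict.
The state is a dict: "time": time; "q": joint angles; "qd": joint speeds; "tau": joint torques, N m; "ee_pos": TCP position; "tool_rot": TCP orientation; "ft_force": force on the tool from outside, world axes, zero at the start; "wrist_torque": the same for the moment, N m; "finger_gap": finger opening in m.
Only numpy, scipy, OpenCV 4.12 (cv2) and the standard library are available. Lean on these libraries where they do the work, as an engineer would, in place of code of your own. Each camera call takes 0.05 s, during which the arm holds its last target.

## Working session

There is one attempt and no reset: what is moved stays moved. The work goes in short steps, Python scripts to look and compute and a shell command to move; the robot and the scene stay as the last step left them, time stands still between calls to the robot, and variables do not carry over. Pictures are saved under pics/ and viewed, and the job is handed in when it is done.

```bash
ls; mkdir -p pics
python3 - <<'E'
from station import bot
import cv2
for n in("side","top"):
    im=bot.capture(n); cv2.imwrite(f"pics/{n}0.png",im[:,:,::-1])
    p=bot.camera_params(n); print(n,p)
o=bot.get_obs(); print(o); print(bot.pinch_z)
E
```

```text
pics
side {'intrinsics': array([[347.16998701,   0.        , 261.11151002],
       [  0.        , 347.16998701, 190.73261993],
       [  0.        ,   0.        ,   1.        ]]), 'R': array([[ 0.99979673, -0.02011229, -0.00141343],
       [-0.01049692, -0.45939141, -0.88817191],
       [ 0.01721386,  0.88800621, -0.45950915]]), 't': array([-0.55788571,  0.0767169 ,  0.96864925])}
top {'intrinsics': array([[412.83967629,   0.        , 256.53777322],
       [  0.        , 412.83967629, 198.70373849],
       [  0.        ,   0.        ,   1.        ]]), 'R': array([[-1.78746244e-03, -9.99998276e-01,  5.03053739e-04],
       [-9.92617003e-01,  1.71325880e-03, -1.21278810e-01],
       [ 1.21277739e-01, -7.16121012e-04, -9.92618354e-01]]), 't': array([-0.09249112,  0.57363919,  0.90034514])}
{'time': 0.1, 'q': array([-1.26198310e+00,  3.20221893e-01,  1.56553466e+00, -5.49384536e-06,
        1.25740919e+00, -2.00084721e-02]), 'qd': array([ 2.83445686e-03,  4.15085150e-04, -3.72452480e-03,  5.92566091e-04,
        7.64766358e-05,  6.79033505e-04]), 'tau': array([-4.63001652e-04, -4.13333380e+01, -2.32509470e+01,  7.26951356e-02,
        4.21070913e-02, -3.59753017e-05]), 'ee_pos': array([ 0.18554221, -0.54376945,  0.21321654]), 'tool_rot': array([ 8.13304640e-01, -5.81837558e-01, -6.31979524e-04, -4.68255880e-04]), 'ft_force': array([-0.35500315,  1.07891441, -0.37247764]), 'wrist_torque': array([ 0.04947247, -0.01167002, -0.00215872]), 'finger_gap': 0.0916551656535642}
0.0188
```

View pics/side0.png

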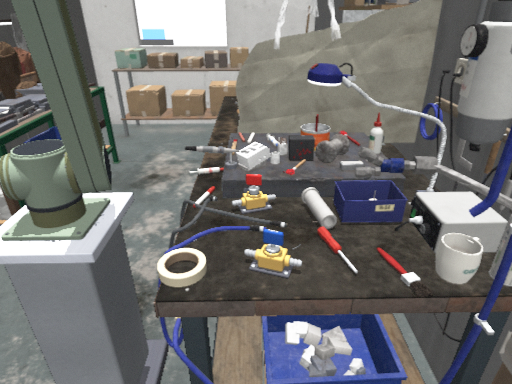

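View pics/top0.png

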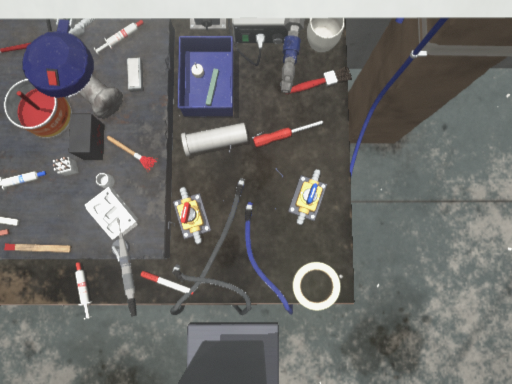

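Run:
```python
import cv2
t=cv2.imread("pics/top0.png");s=cv2.imread("pics/side0.png")
a=cv2.resize(t[180:250,160:220],None,fx=10,fy=10,interpolation=cv2.INTER_CUBIC)[:600]
cv2.imwrite("pics/tr.png",cv2.resize(t[185:245,160:220],None,fx=10,fy=10,interpolation=cv2.INTER_CUBIC))
cv2.imwrite("pics/sr.png",cv2.resize(s[165:219,220:290],None,fx=10,fy=10,interpolation=cv2.INTER_CUBIC))
cv2.imwrite("pics/tb.png",cv2.resize(t[165:225,280:340],None,fx=10,fy=10,interpolation=cv2.INTER_CUBIC))
```

```text
(no output)
```

View pics/tr.png

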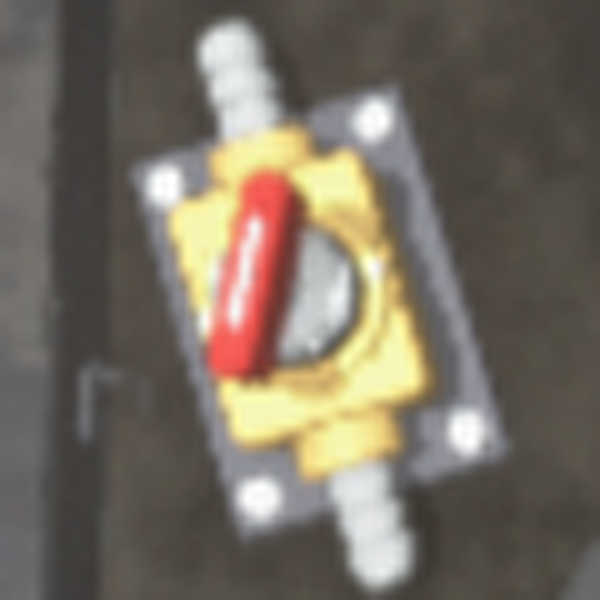

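View pics/sr.png

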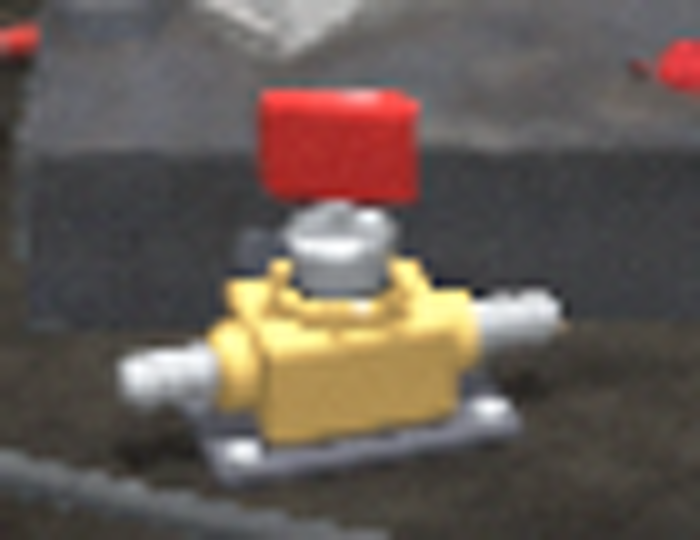

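View pics/tb.png

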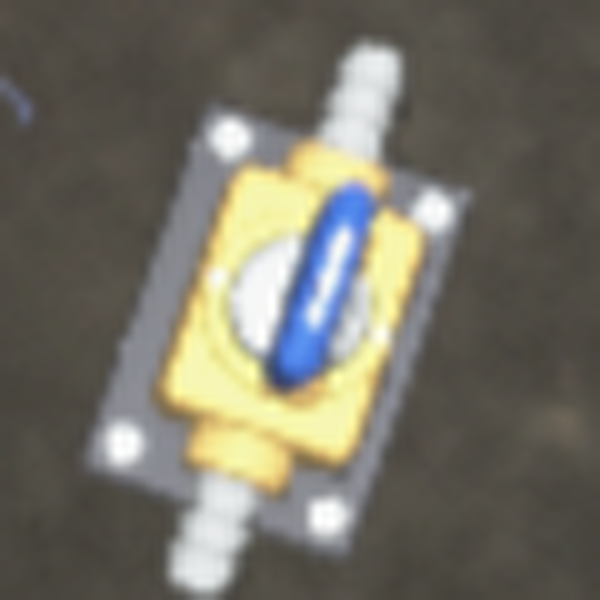

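```bash
cat > h.py <<'E'
import numpy as np
from station import bot
def w(n,u,v,z):
    p=bot.camera_params(n);K=p["intrinsics"];R=p["R"];t=p["t"]
    d=R.T@np.linalg.solve(K,[u,v,1.]);c=-R.T@t
    return c+d*(z-c[2])/d[2]
def px(n,X):
    p=bot.camera_params(n);c=p["intrinsics"]@(p["R"]@np.array(X)+p["t"]);return c[:2]/c[2]
E
python3 - <<'E'
from h import *
# cv2 resize: src=(dst+.5)/10-.5
T=lambda x,y,z:w("top",(x+.5)/10-.5+160,(y+.5)/10-.5+185,z)
S=lambda x,y,z:w("side",(x+.5)/10-.5+220,(y+.5)/10-.5+165,z)
sc=[T(x,y,.008) for x,y in [(165,185),(375,118),(467,430),(260,497)]]
sc=np.array(sc);print("screws",sc,sc.mean(0))
d1=sc[1]-sc[0];d2=sc[3]-sc[0];print(np.hypot(*d1[:2]),np.hypot(*d2[:2]))
ax=(sc[0]+sc[1]-sc[2]-sc[3]);print("pipe ang",np.degrees(np.arctan2(ax[1],ax[0])))
b=[T(228,45,.03),T(380,570,.03)];d=b[0]-b[1];print("barb",np.degrees(np.arctan2(d[1],d[0])),np.hypot(*d[:2]),(b[0]+b[1])/2)
k=[T(257,213,.106),T(236,320,.106)];d=k[0]-k[1];print("key line",np.degrees(np.arctan2(d[1],d[0])),np.hypot(*d[:2]),(k[0]+k[1])/2)
k=[T(270,180,.106),T(232,360,.106)];d=k[0]-k[1];print("key edges",np.degrees(np.arctan2(d[1],d[0])),np.hypot(*d[:2]),(k[0]+k[1])/2)
print("side",S(338,145,.089))
from scipy.spatial.transform import Rotation as Ro
o=bot.get_obs();print(Ro.from_quat(o["tool_rot"]).as_matrix())
E
```

```text
screws [[0.56689711 0.09387495 0.008     ]
 [0.58253784 0.04523734 0.008     ]
 [0.50979825 0.02283411 0.008     ]
 [0.4944436  0.07038042 0.008     ]] [0.5384192 0.0580817 0.008    ]
0.05109059427632312 0.07616760441762992
pipe ang 17.54254164912748
barb 17.034126237564717 0.1248224226821496 [0.53690986 0.05760877 0.03      ]
key line -9.987858894450499 0.022721378777594777 [0.53883317 0.05736113 0.106     ]
key edges -10.81685190242893 0.03831582748358535 [0.53813172 0.05640275 0.106     ]
side [0.53718688 0.05485747 0.089     ]
[[ 3.22929312e-01 -9.46422964e-01 -4.83086041e-04]
 [-9.46421780e-01 -3.22929673e-01  1.49708821e-03]
 [-1.57288147e-03 -2.62505136e-05 -9.99998763e-01]]
```

```bash
python3 -m pendant '[{"tx":-0.15,"ty":-0.15,"turn":-0.05},{"tx":-0.3,"ty":-0.3,"turn":-0.1},{"tx":-0.45,"ty":-0.45,"turn":-0.15},{"tx":-0.6,"ty":-0.6,"turn":-0.2},{"tx":-0.75,"ty":-0.75,"turn":-0.25},{"tx":-0.9,"ty":-0.9,"turn":-0.3},{"tx":-1,"ty":-1,"turn":-0.35},{"tx":-1,"ty":-1,"turn":-0.4},{"tx":-1,"ty":-1,"turn":-0.42},{"tx":-1,"ty":-1,"turn":-0.42}]' -1
cat > plan.py <<'E'
from h import *
import sys
from scipy.spatial.transform import Rotation as Ro
o=bot.get_obs();R=Ro.from_quat(o["tool_rot"]).as_matrix()
tgt=np.array([float(a) for a in sys.argv[1:4]]);ang=float(sys.argv[4])
cur=np.degrees(np.arctan2(R[1,0],R[0,0]))
d=R.T@(tgt-o["ee_pos"])
t=-((ang-cur+180)%360-180)
print("t",o["time"],"pos",o["ee_pos"].round(4),"xdir",cur.round(2),"zax",R[:,2].round(4),"F",o["ft_force"].round(1),"M",o["wrist_torque"].round(2),"gap",round(o["finger_gap"],4))
print("tx ty tz",(d/0.2).round(4),"turn",round(t/180,4),"q",o["q"].round(2))
E
python3 plan.py .538 .0572 .18 79.5
```

```text
t 0.1 pos [ 0.1855 -0.5438  0.2132] xdir -71.16 zax [-5.0e-04  1.5e-03 -1.0e+00] F [-0.4  1.1 -0.4] M [ 0.05 -0.01 -0.  ] gap 0.0917
tx ty tz [-2.2745 -2.6382  0.1697] turn -0.837 q [-1.26  0.32  1.57 -0.    1.26 -0.02]schema error: expected keys tx, ty, tz, turn
```

All keys are needed in each row.

```bash
python3 -m pendant '[{"tx":-0.15,"ty":-0.15,"tz":0,"turn":-0.05},{"tx":-0.3,"ty":-0.3,"tz":0,"turn":-0.1},{"tx":-0.45,"ty":-0.45,"tz":0,"turn":-0.15},{"tx":-0.6,"ty":-0.6,"tz":0,"turn":-0.2},{"tx":-0.75,"ty":-0.75,"tz":0,"turn":-0.25},{"tx":-0.9,"ty":-0.9,"tz":0,"turn":-0.3},{"tx":-1,"ty":-1,"tz":0,"turn":-0.35},{"tx":-1,"ty":-1,"tz":0,"turn":-0.4},{"tx":-1,"ty":-1,"tz":0,"turn":-0.42},{"tx":-1,"ty":-1,"tz":0,"turn":-0.42}]' -1
python3 plan.py .538 .0572 .18 79.5
```

```text
time: 1.35
ee_pos: [0.3101, -0.2896, 0.2133]
tool_rot: [0.999, 0.038, -0.0, -0.001]
ft_force: [0.4, 0.5, -0.0]
finger_gap: 0.0908
t 1.35 pos [ 0.3101 -0.2896  0.2133] xdir 4.41 zax [-9.0e-04  1.9e-03 -1.0e+00] F [ 0.4  0.5 -0. ] M [ 0.04 -0.08 -0.03] gap 0.0908
tx ty tz [ 1.2695 -1.6412  0.1688] turn -0.4172 q [-0.78  0.08  1.88  0.    1.18 -0.86]
```

```bash
python3 -m pendant '[{"tx":0.1,"ty":-0.14,"tz":0,"turn":-0.05},{"tx":0.22,"ty":-0.28,"tz":0,"turn":-0.1},{"tx":0.34,"ty":-0.42,"tz":0,"turn":-0.15},{"tx":0.46,"ty":-0.56,"tz":0,"turn":-0.2},{"tx":0.58,"ty":-0.7,"tz":0,"turn":-0.25},{"tx":0.7,"ty":-0.84,"tz":0,"turn":-0.3},{"tx":0.8,"ty":-0.95,"tz":0,"turn":-0.35},{"tx":0.9,"ty":-1,"tz":0,"turn":-0.4},{"tx":0.95,"ty":-1,"tz":0,"turn":-0.417},{"tx":0.95,"ty":-1,"tz":0,"turn":-0.417}]'
python3 plan.py .538 .0572 .15 79.5
```

```text
time: 2.6
ee_pos: [0.4845, -0.0755, 0.2131]
tool_rot: [0.769, 0.639, 0.0, -0.001]
ft_force: [0.5, -0.2, -0.2]
finger_gap: 0.0914
t 2.6 pos [ 0.4845 -0.0755  0.2131] xdir 79.4 zax [-0.0017  0.0021 -1.    ] F [ 0.5 -0.2 -0.2] M [ 0.12 -0.08  0.01] gap 0.0914
tx ty tz [0.7009 0.1416 0.3166] turn -0.0005 q [-0.18  0.19  1.75  0.    1.21 -1.57]
```

```bash
python3 -m pendant '[{"tx":0.12,"ty":0.02,"tz":0,"turn":0},{"tx":0.24,"ty":0.05,"tz":0.05,"turn":0},{"tx":0.36,"ty":0.08,"tz":0.1,"turn":0},{"tx":0.48,"ty":0.1,"tz":0.15,"turn":0},{"tx":0.6,"ty":0.12,"tz":0.2,"turn":0},{"tx":0.7,"ty":0.1416,"tz":0.26,"turn":0},{"tx":0.7,"ty":0.1416,"tz":0.31,"turn":0},{"tx":0.7,"ty":0.1416,"tz":0.316,"turn":0},{"tx":0.7,"ty":0.1416,"tz":0.316,"turn":0},{"tx":0.7,"ty":0.1416,"tz":0.316,"turn":0}]'
python3 plan.py .538 .0572 .0705 79.5
python3 - <<'E'
from h import *
import cv2
for n,(x,y) in (("side",(205,125)),("top",(140,165))):
    im=bot.capture(n)[:,:,::-1]; cv2.imwrite(f"pics/{n}1.png",im)
    cv2.imwrite(f"pics/{n}1c.png",cv2.resize(im[y:y+100,x:x+100],None,fx=6,fy=6,interpolation=cv2.INTER_CUBIC))
print(px("side",bot.get_obs()["ee_pos"]),px("side",[.538,.0572,.106]),px("side",[.538,.0572,.089]))
E
```

```text
time: 3.85
ee_pos: [0.5381, 0.0565, 0.1506]
tool_rot: [0.77, 0.638, 0.0, -0.001]
ft_force: [1.0, 1.2, -1.0]
finger_gap: 0.0917
t 3.85 pos [0.5381 0.0565 0.1506] xdir 79.35 zax [-8.e-04  2.e-03 -1.e+00] F [ 1.   1.2 -1. ] M [ 0.04 -0.14  0.03] gap 0.0917
tx ty tz [ 0.0028 -0.0007  0.4007] turn -0.0008 q [ 0.08  0.32  1.74  0.    1.09 -1.3 ]
[253.42475373 158.62736761] [253.56750866 173.24869901] [253.63561203 178.69355407]
```

View pics/side1c.png

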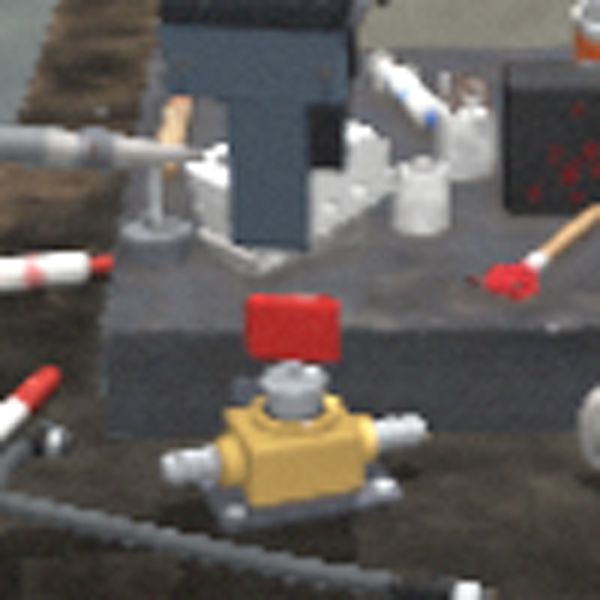

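View pics/top1c.png

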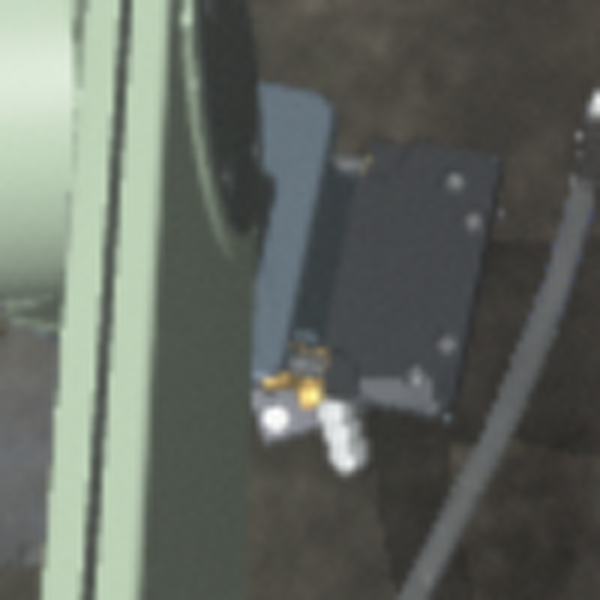

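Run:
```python
from h import *
b=w("side",205+200/6,125+437/6,0);print(b)
for z in (.03,.04,.05,.06,.07): print(z,px("side",[b[0],b[1],z]), "seen 180.0", w("top",166,210,z))
```

```text
[0.48975652 0.10803308 0.        ]
0.03 [238.0229901  189.19259848] seen 180.0 [0.54860406 0.11203662 0.03      ]
0.04 [237.91773945 186.26215603] seen 180.0 [0.54765521 0.10984159 0.04      ]
0.05 [237.81156762 183.30606567] seen 180.0 [0.54670637 0.10764656 0.05      ]
0.06 [237.70446247 180.32398919] seen 180.0 [0.54575752 0.10545153 0.06      ]
0.07 [237.59641162 177.31558243] seen 180.0 [0.54480868 0.1032565  0.07      ]
```

```bash
python3 -m pendant '[{"tx":0.003,"ty":0,"tz":0,"turn":0},{"tx":0.003,"ty":0,"tz":0,"turn":0},{"tx":0.003,"ty":0,"tz":0.05,"turn":0},{"tx":0.003,"ty":0,"tz":0.12,"turn":0},{"tx":0.003,"ty":0,"tz":0.19,"turn":0},{"tx":0.003,"ty":0,"tz":0.26,"turn":0},{"tx":0.003,"ty":0,"tz":0.33,"turn":0},{"tx":0.003,"ty":0,"tz":0.39,"turn":0},{"tx":0.003,"ty":0,"tz":0.4,"turn":0},{"tx":0.003,"ty":0,"tz":0.4,"turn":0}]' 0
python3 plan.py .538 .0572 .0705 79.5
python3 - <<'E'
from h import *
import cv2
for n,(x,y) in (("side",(205,125)),):
    im=bot.capture(n)[:,:,::-1]; cv2.imwrite(f"pics/{n}2.png",im)
    cv2.imwrite(f"pics/{n}2c.png",cv2.resize(im[y:y+100,x:x+100],None,fx=6,fy=6,interpolation=cv2.INTER_CUBIC))
E
```

```text
time: 5.2
ee_pos: [0.5384, 0.0574, 0.0706]
tool_rot: [0.77, 0.639, 0.0, -0.001]
ft_force: [-0.8, 0.5, -1.0]
finger_gap: 0.0455
t 5.2 pos [0.5384 0.0574 0.0706] xdir 79.37 zax [-5.0e-04  2.1e-03 -1.0e+00] F [-0.8  0.5 -1. ] M [ 0.08 -0.19  0.01] gap 0.0455
tx ty tz [-0.0016 -0.0016  0.0007] turn -0.0007 q [ 0.08  0.4   1.84  0.    0.9  -1.3 ]
```

View pics/side2c.png

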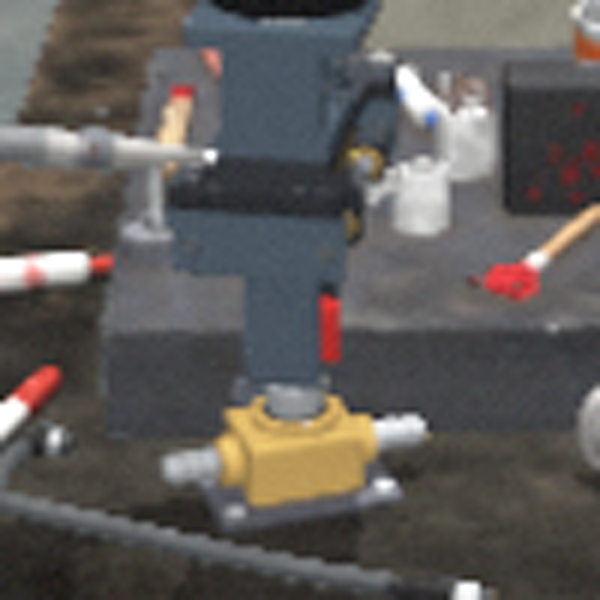

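The near finger hides most of the key at crop x≈245–325, with the key's end showing at 320–342 and the tips above the boss. I'll close now.

```bash
python3 -m pendant '[{"tx":0,"ty":0,"tz":0,"turn":0},{"tx":0,"ty":0,"tz":0,"turn":0},{"tx":0,"ty":0,"tz":0,"turn":0},{"tx":0,"ty":0,"tz":0,"turn":0},{"tx":0,"ty":0,"tz":0,"turn":0},{"tx":0,"ty":0,"tz":0,"turn":0},{"tx":0,"ty":0,"tz":0,"turn":0},{"tx":0,"ty":0,"tz":0,"turn":0},{"tx":0,"ty":0,"tz":0,"turn":0},{"tx":0,"ty":0,"tz":0,"turn":0}]' 1
python3 plan.py .538 .0572 .0625 79.5
```

```text
time: 6.5
ee_pos: [0.5384, 0.0568, 0.0711]
tool_rot: [0.769, 0.639, 0.0, -0.0]
ft_force: [-1.4, -5.0, 2.3]
finger_gap: 0.0109
t 6.5 pos [0.5384 0.0568 0.0711] xdir 79.39 zax [-1.e-04  1.e-03 -1.e+00] F [-1.4 -5.   2.3] M [-0.99  0.02 -0.04] gap 0.0109
tx ty tz [ 0.0017 -0.0026  0.0428] turn -0.0006 q [ 0.08  0.4   1.84  0.    0.9  -1.3 ]
```

```bash
python3 -m pendant '[{"tx":-0.002,"ty":0,"tz":0.005,"turn":0},{"tx":-0.004,"ty":0,"tz":0.01,"turn":0},{"tx":-0.004,"ty":0,"tz":0.015,"turn":0},{"tx":-0.004,"ty":0,"tz":0.02,"turn":0},{"tx":-0.004,"ty":0,"tz":0.025,"turn":0},{"tx":-0.004,"ty":0,"tz":0.03,"turn":0},{"tx":-0.004,"ty":0,"tz":0.035,"turn":0},{"tx":-0.004,"ty":0,"tz":0.04,"turn":0},{"tx":-0.004,"ty":0,"tz":0.043,"turn":0},{"tx":-0.004,"ty":0,"tz":0.043,"turn":0}]'
python3 plan.py .538 .0568 .0625 79.5
```

```text
time: 7.75
ee_pos: [0.5385, 0.0566, 0.0631]
tool_rot: [0.77, 0.639, 0.001, -0.001]
ft_force: [-2.1, 3.9, 7.5]
finger_gap: 0.0107
t 7.75 pos [0.5385 0.0566 0.0631] xdir 79.37 zax [ 5.e-04  2.e-03 -1.e+00] F [-2.1  3.9  7.5] M [ 0.93  0.18 -0.03] gap 0.0107
tx ty tz [ 0.0007 -0.0026  0.0031] turn -0.0007 q [ 0.08  0.41  1.85  0.    0.88 -1.3 ]
```

```bash
python3 -m pendant '[{"tx":0,"ty":0,"tz":0.003,"turn":0.01},{"tx":0,"ty":0,"tz":0.005,"turn":0.03},{"tx":0,"ty":0,"tz":0.007,"turn":0.05},{"tx":0,"ty":0,"tz":0.009,"turn":0.07},{"tx":0,"ty":0,"tz":0.011,"turn":0.09},{"tx":0,"ty":0,"tz":0.013,"turn":0.11},{"tx":0,"ty":0,"tz":0.015,"turn":0.13},{"tx":0,"ty":0,"tz":0.017,"turn":0.15},{"tx":0,"ty":0,"tz":0.019,"turn":0.17},{"tx":0,"ty":0,"tz":0.021,"turn":0.19}]'
python3 plan.py .538 .0568 .058 17.3
```

```text
time: 9.0
ee_pos: [0.5384, 0.0563, 0.0606]
tool_rot: [0.924, 0.383, 0.001, -0.0]
ft_force: [-5.0, 2.0, 14.1]
finger_gap: 0.0105
t 9.0 pos [0.5384 0.0563 0.0606] xdir 45.1 zax [ 0.001   0.0015 -1.    ] F [-5.   2.  14.1] M [ 0.36  0.71 -0.03] gap 0.0105
tx ty tz [ 0.0003 -0.0031  0.013 ] turn 0.1544 q [ 0.08  0.41  1.85  0.    0.87 -0.71]
```

```bash
python3 -m pendant '[{"tx":0,"ty":0,"tz":0.009,"turn":0.016},{"tx":0,"ty":0,"tz":0.011,"turn":0.032},{"tx":0,"ty":0,"tz":0.013,"turn":0.048},{"tx":0,"ty":0,"tz":0.015,"turn":0.064},{"tx":0,"ty":0,"tz":0.017,"turn":0.08},{"tx":0,"ty":0,"tz":0.019,"turn":0.096},{"tx":0,"ty":0,"tz":0.021,"turn":0.112},{"tx":0,"ty":0,"tz":0.023,"turn":0.128},{"tx":0,"ty":0,"tz":0.025,"turn":0.142},{"tx":0,"ty":0,"tz":0.026,"turn":0.154}]'
python3 plan.py .538 .0568 .058 17.3
```

```text
time: 10.25
ee_pos: [0.5382, 0.0561, 0.0598]
tool_rot: [0.989, 0.151, 0.001, -0.0]
ft_force: [-9.6, 0.7, 35.3]
finger_gap: 0.0106
t 10.25 pos [0.5382 0.0561 0.0598] xdir 17.33 zax [ 0.002   0.0011 -1.    ] F [-9.6  0.7 35.3] M [0.24 2.09 0.16] gap 0.0106
tx ty tz [ 0.0001 -0.0035  0.0092] turn 0.0002 q [ 0.08  0.41  1.86  0.    0.87 -0.22]
```

Run:
```python
from h import *
import cv2
im=bot.capture("side")[:,:,::-1]; cv2.imwrite("pics/side3.png",im)
cv2.imwrite("pics/side3c.png",cv2.resize(im[155:215,220:290],None,fx=10,fy=10,interpolation=cv2.INTER_CUBIC))
a=np.array([.0,0,0])
c=np.array([.538,.057]);e=c+0.0225*np.array([np.cos(np.radians(-72.7)),np.sin(np.radians(-72.7))])
for z in (.060,.062,.064,.094,.096): p=px("side",[*e,z]);print(z,(p-[220,155])*10+4.5)
```

```text
0.06 [365.75019719 366.74881292]
0.062 [365.69348317 360.4675375 ]
0.064 [365.63666279 354.17448314]
0.094 [364.77138849 258.34234291]
0.096 [364.71282497 251.85622903]
```

View pics/side3c.png

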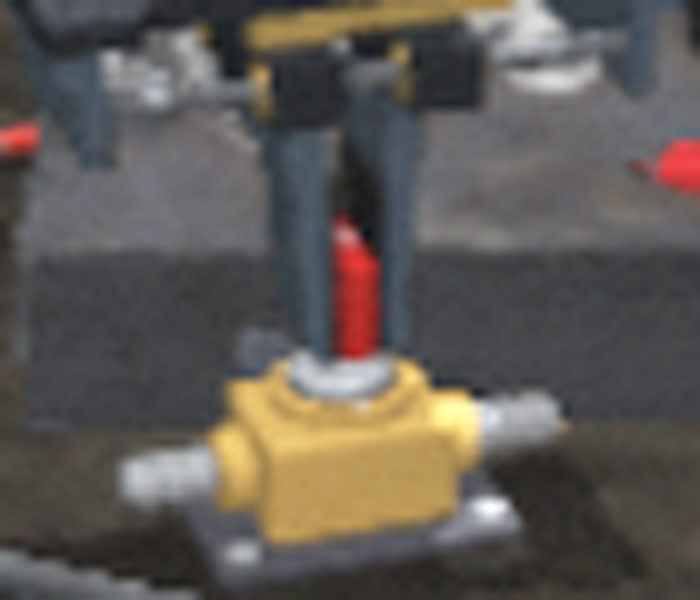

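Run:
```python
from h import *
def corner(a,sx,sy,z):
    u=np.array([np.cos(a),np.sin(a)]);v=np.array([-u[1],u[0]])
    return [*(np.array([.5378,.0565])+sx*.0225*u+sy*.0055*v),z]
o0=np.array([220,165]);a=np.radians(-10.5)
for s,n,ob in ((1,"R",(417,202)),(-1,"L",(268,192))):
  for z in (.070,.072,.074): print(n,z,(px("side",corner(a,s,-1,z))-o0)*10+4.5,"obs",ob)
a=np.radians(-72.7);o1=np.array([220,155])
for z in (.06,.061,.062,.063):print("now",z,(px("side",corner(a,1,-1,z))-o1)*10+4.5,(px("side",corner(a,1,1,z))-o1)*10+4.5)
```

```text
R 0.07 [415.18482091 216.45556296] obs (417, 202)
R 0.072 [415.17447611 210.1646155 ] obs (417, 202)
R 0.074 [415.16411202 203.86194081] obs (417, 202)
L 0.07 [260.16057148 205.22153495] obs (268, 192)
L 0.072 [260.006883   198.96148637] obs (268, 192)
L 0.074 [259.8529099  192.68984482] obs (268, 192)
now 0.06 [346.49400724 370.43694949] [383.55930377 364.71386227]
now 0.061 [346.45657275 367.29313408] [383.53931973 361.57724248]
now 0.062 [346.41910312 364.14636773] [383.51931699 358.43768775]
now 0.063 [346.3815983  360.99664628] [383.49929552 355.29519396]
```

```bash
python3 -m pendant '[{"tx":0,"ty":0,"tz":0.021,"turn":-0.006},{"tx":0,"ty":0,"tz":0.021,"turn":-0.012},{"tx":0,"ty":0,"tz":0.021,"turn":-0.018},{"tx":0,"ty":0,"tz":0.022,"turn":-0.012},{"tx":0,"ty":0,"tz":0.022,"turn":-0.006},{"tx":0,"ty":0,"tz":0.022,"turn":0},{"tx":0,"ty":0,"tz":0.022,"turn":0},{"tx":0,"ty":0,"tz":0.022,"turn":0},{"tx":0,"ty":0,"tz":0.022,"turn":0},{"tx":0,"ty":0,"tz":0.022,"turn":0}]'
python3 plan.py .538 .0568 .058 17.3
```

```text
time: 11.55
ee_pos: [0.5381, 0.0561, 0.0598]
tool_rot: [0.989, 0.15, 0.002, -0.0]
ft_force: [-9.0, 2.2, 33.5]
finger_gap: 0.0108
t 11.55 pos [0.5381 0.0561 0.0598] xdir 17.26 zax [ 0.0034  0.0013 -1.    ] F [-9.   2.2 33.5] M [ 0.41  1.93 -0.03] gap 0.0108
tx ty tz [ 0.0003 -0.0035  0.0091] turn -0.0002 q [ 0.08  0.41  1.86  0.    0.87 -0.22]
```

```bash
python3 -m pendant '[{"tx":0,"ty":0,"tz":0.016,"turn":0},{"tx":0,"ty":0,"tz":0.01,"turn":0},{"tx":0,"ty":0,"tz":0.005,"turn":0},{"tx":0,"ty":0,"tz":0.002,"turn":0},{"tx":0,"ty":0,"tz":0.002,"turn":0},{"tx":0,"ty":0,"tz":0.002,"turn":0},{"tx":0,"ty":0,"tz":0.002,"turn":0},{"tx":0,"ty":0,"tz":0.002,"turn":0},{"tx":0,"ty":0,"tz":0.002,"turn":0},{"tx":0,"ty":0,"tz":0.002,"turn":0}]'
python3 -m pendant '[{"tx":0,"ty":0,"tz":0,"turn":0},{"tx":0,"ty":0,"tz":0,"turn":0},{"tx":0,"ty":0,"tz":0,"turn":0},{"tx":0,"ty":0,"tz":0,"turn":0},{"tx":0,"ty":0,"tz":0,"turn":0},{"tx":0,"ty":0,"tz":0,"turn":0},{"tx":0,"ty":0,"tz":-0.05,"turn":0},{"tx":0,"ty":0,"tz":-0.15,"turn":0},{"tx":0,"ty":0,"tz":-0.3,"turn":0},{"tx":0,"ty":0,"tz":-0.45,"turn":0}]' 0
python3 plan.py .40 -.12 .2 17.3
```

```text
time: 12.8
ee_pos: [0.5381, 0.0561, 0.0601]
tool_rot: [0.989, 0.15, 0.002, -0.0]
ft_force: [-2.1, 3.1, 8.6]
finger_gap: 0.0107
time: 14.05
ee_pos: [0.5378, 0.056, 0.1517]
tool_rot: [0.989, 0.15, 0.002, -0.0]
ft_force: [0.3, -0.2, 0.2]
finger_gap: 0.0455
t 14.05 pos [0.5378 0.056  0.1517] xdir 17.26 zax [ 0.0041  0.0013 -1.    ] F [ 0.3 -0.2  0.2] M [-0.04 -0.14  0.06] gap 0.0455
tx ty tz [-0.918   0.6361 -0.2455] turn -0.0002 q [ 0.08  0.31  1.74  0.    1.08 -0.22]
```

```bash
python3 -m pendant '[{"tx":0,"ty":0.05,"tz":-0.1,"turn":0},{"tx":-0.15,"ty":0.15,"tz":-0.2,"turn":0},{"tx":-0.3,"ty":0.3,"tz":-0.25,"turn":0},{"tx":-0.45,"ty":0.45,"tz":-0.25,"turn":0},{"tx":-0.6,"ty":0.6,"tz":-0.25,"turn":0},{"tx":-0.75,"ty":0.75,"tz":-0.25,"turn":0},{"tx":-0.85,"ty":0.9,"tz":-0.25,"turn":0},{"tx":-0.9,"ty":1,"tz":-0.25,"turn":0},{"tx":-0.9,"ty":1,"tz":-0.25,"turn":0},{"tx":-0.9,"ty":1,"tz":-0.25,"turn":0}]'
python3 - <<'E'
from h import *
import cv2
im=bot.capture("top")[:,:,::-1]; cv2.imwrite("pics/top4.png",im)
cv2.imwrite("pics/top4c.png",cv2.resize(im[185:245,160:220],None,fx=10,fy=10,interpolation=cv2.INTER_CUBIC))
im=bot.capture("side")[:,:,::-1]; cv2.imwrite("pics/side4.png",im)
cv2.imwrite("pics/side4c.png",cv2.resize(im[165:219,220:290],None,fx=10,fy=10,interpolation=cv2.INTER_CUBIC))
E
```

```text
time: 15.3
ee_pos: [0.4251, -0.1879, 0.2012]
tool_rot: [0.989, 0.15, 0.002, -0.0]
ft_force: [0.3, 1.2, -0.4]
finger_gap: 0.0455
```

View pics/top4c.png

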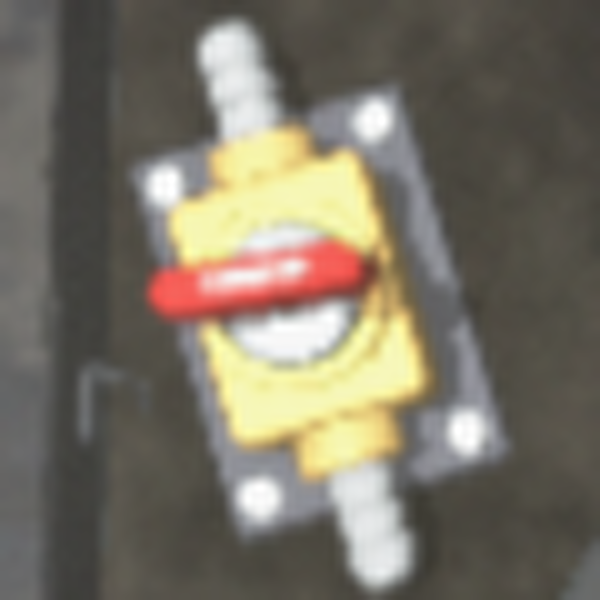

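View pics/side4c.png

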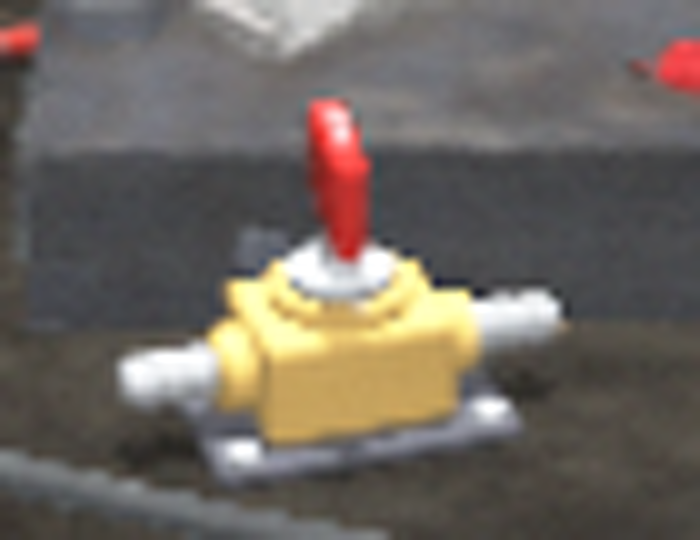

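View pics/top4.png

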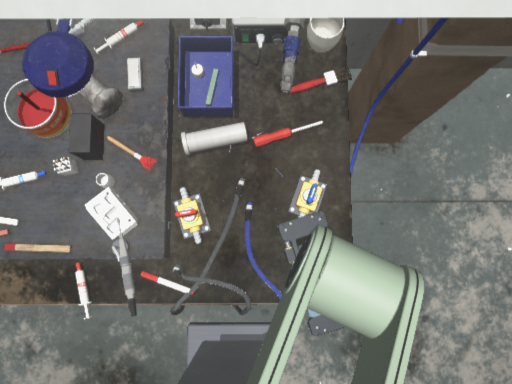

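Run:
```python
from h import *
import cv2
im=cv2.imread("pics/top4.png").astype(int)
sub=im[185:245,160:220]; b,g,r=sub[...,0],sub[...,1],sub[...,2]
red=((r-g)>60)&((r-b)>40)&(np.abs(g-b)<60)
ys,xs=np.nonzero(red); print(len(xs),xs.min(),xs.max(),ys.min(),ys.max())
# whiteness within key: centroid per column weighted by min(g,b)
for name,pts in (("predicted-72.7",None),):
    c=np.array([.538,.0565])
    for ang in (-70,-72.7,-75):
        u=np.array([np.cos(np.radians(ang)),np.sin(np.radians(ang))])
        a=px("top",[*(c-.012*u),.094]);e=px("top",[*(c+.012*u),.094])
        print(ang,(a-[160,185])*10+4.5,(e-[160,185])*10+4.5,"slope",(e-a)[1]/(e-a)[0])
X=[];Y=[]
for x in range(19,33):
    rows=np.arange(24,32); col=sub[24:32,x].min(axis=1).astype(float)
    inside=[y for y in rows]
    print(x,sub[22:33,x,1].tolist())
big=cv2.resize(cv2.imread("pics/top4.png")[202:222,170:202],None,fx=24,fy=24,interpolation=cv2.INTER_CUBIC);cv2.imwrite("pics/k4.png",big)
ol=cv2.imread("pics/side0.png");
```

```text
98 15 36 24 31
-70 [206.58646536 294.98283748] [314.0828119  256.08010322] slope -0.3618981994446747
-72.7 [205.78244823 292.4546318 ] [314.89400389 258.60286316] slope -0.31024916135560937
-75 [205.19320762 290.27138352] [315.48972865 260.78201212] slope -0.26736447465697133
19 [246, 246, 246, 244, 181, 116, 113, 99, 86, 77, 116]
20 [246, 246, 245, 231, 157, 170, 181, 127, 85, 83, 157]
21 [246, 245, 245, 233, 161, 183, 190, 129, 80, 81, 164]
22 [241, 245, 246, 218, 150, 218, 203, 130, 78, 73, 121]
23 [244, 246, 243, 192, 148, 238, 200, 116, 75, 91, 156]
24 [245, 238, 230, 169, 147, 240, 188, 103, 76, 111, 180]
25 [234, 232, 239, 174, 161, 240, 184, 99, 72, 114, 186]
26 [241, 237, 239, 176, 181, 225, 159, 88, 73, 122, 201]
27 [224, 236, 224, 155, 183, 192, 131, 78, 78, 164, 241]
28 [223, 240, 208, 145, 218, 197, 127, 76, 72, 152, 243]
29 [218, 238, 202, 152, 235, 190, 112, 72, 84, 170, 244]
30 [222, 227, 173, 124, 182, 133, 89, 72, 112, 198, 245]
31 [223, 211, 144, 101, 112, 98, 84, 75, 126, 211, 245]
32 [238, 188, 118, 95, 98, 90, 76, 79, 164, 241, 246]
```

View pics/k4.png

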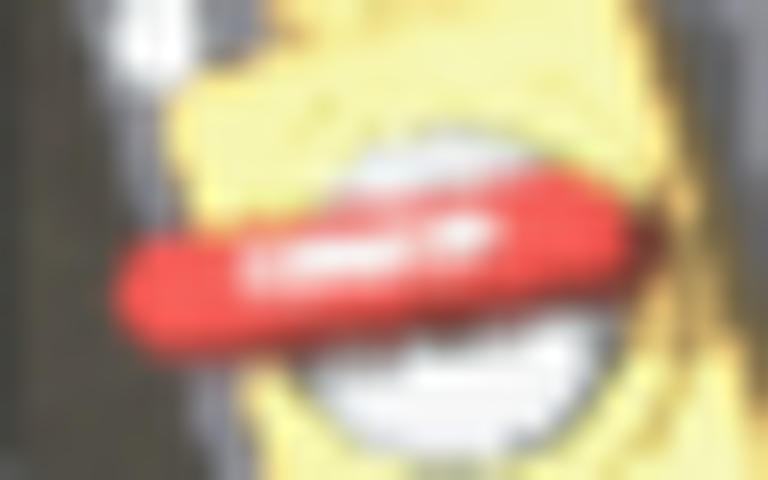

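Run:
```python
from h import *
import cv2
from scipy.optimize import least_squares
def edges_model(ang,c,zt,scale=1):
    pass
def mask(im):
    b,g,r=[im[...,i].astype(int) for i in range(3)]
    m=((r-(g+b)/2)>45)&(np.abs(g-b)<55)
    return m
# silhouette IoU fit on 8x upsampled mask: key solid box with rounded ends -> convex hull of projected top & bottom stadium outlines
def sil(ang,cx,cy,zo,off,S=8):
    a=np.radians(ang);u=np.array([np.cos(a),np.sin(a)]);v=np.array([-u[1],u[0]])
    pts=[]
    for s in(1,-1):
        for th in np.linspace(-np.pi/2,np.pi/2,9):
            for z in(-.017,.017):
                p=np.array([cx,cy])+s*(.0175+.0055*np.cos(th))*u+.0055*np.sin(th)*v
                pts.append((px("top",[*p,zo+z])-off+.5)*S)
    h=cv2.convexHull(np.array(pts,np.float32).reshape(-1,1,2))
    m=np.zeros((40*S,40*S),np.uint8);cv2.fillConvexPoly(m,h.astype(int),1);return m
for f,zo,a0,rng in (("pics/top0.png",.089,-10,range(-22,4,2)),("pics/top4.png",.077,-76,range(-90,-62,2))):
    im=cv2.imread(f);off=np.array([168,195]);sub=im[195:235,168:208]
    big=cv2.resize(sub,None,fx=8,fy=8,interpolation=cv2.INTER_CUBIC)
    m=mask(big).astype(np.uint8)
    # fill line holes
    m=cv2.morphologyEx(m,cv2.MORPH_CLOSE,np.ones((31,31),np.uint8))
    n,l,st,ce=cv2.connectedComponentsWithStats(m);k=1+st[1:,4].argmax();m=(l==k).astype(np.uint8)
    print(f,m.sum()/64,"model",sil(a0,.538,.0567,zo,off).sum()/64)
    best=[]
    for ang in rng:
        bb=0
        for dx in np.arange(-.004,.0041,.001):
            for dy in np.arange(-.004,.0041,.001):
                s=sil(ang,.538+dx,.0567+dy,zo,off);iou=(s&m).sum()/(s|m).sum()
                if iou>bb:bb=iou;arg=(dx,dy)
        best.append((round(bb,3),ang,tuple(np.round(arg,3))))
    print(sorted(best)[::-1][:6])
    cv2.imwrite("pics/m_"+f[5:9]+".png",cv2.resize(m*255,None,fx=1.5,fy=1.5))
```

```text
pics/top0.png 205.796875 model 173.234375Traceback (most recent call last):
  File "<stdin>", line 34, in <module>
  File "<stdin>", line 18, in sil
  File "h.py", line 8, in px
    p=bot.camera_params(n);c=p["intrinsics"]@(p["R"]@np.array(X)+p["t"]);return c[:2]/c[2]
ValueError: time passes only in moves, steps and waits
```

```bash
cat > fit.py <<'E'
import numpy as np,cv2,sys
from station import bot
P=bot.camera_params("top");K,R,t=P["intrinsics"],P["R"],P["t"]
def px(X):
    c=K@(R@np.array(X).T+t[:,None]);return (c[:2]/c[2]).T
def sil(ang,cx,cy,zo,off,S=8):
    a=np.radians(ang);u=np.array([np.cos(a),np.sin(a)]);v=np.array([-u[1],u[0]]);pts=[]
    for s in(1,-1):
        for th in np.linspace(-np.pi/2,np.pi/2,9):
            for z in(-.017,.017):
                pts.append([*(np.array([cx,cy])+s*(.0175+.0055*np.cos(th))*u+.0055*np.sin(th)*v),zo+z])
    h=cv2.convexHull(((px(pts)-off+.5)*S).astype(np.float32).reshape(-1,1,2))
    m=np.zeros((40*S,40*S),np.uint8);cv2.fillConvexPoly(m,h.astype(int),1);return m
def run(f,zo,rng,tag):
    im=cv2.imread(f);off=np.array([168,195]);big=cv2.resize(im[195:235,168:208],None,fx=8,fy=8,interpolation=cv2.INTER_CUBIC)
    b,g,r=[big[...,i].astype(int) for i in range(3)]
    m=(((r-g)>75)&((g-b)<35)).astype(np.uint8)
    m=cv2.morphologyEx(m,cv2.MORPH_CLOSE,np.ones((25,25),np.uint8))
    n,l,st,ce=cv2.connectedComponentsWithStats(m);m=(l==1+st[1:,4].argmax()).astype(np.uint8)
    best=[]
    for ang in rng:
        for dx in np.arange(-.004,.0041,.001):
            for dy in np.arange(-.004,.0041,.001):
                s=sil(ang,.538+dx,.0567+dy,zo,off);best.append(((s&m).sum()/(s|m).sum(),ang,round(.538+dx,4),round(.0567+dy,4)))
    best.sort(reverse=True);print(f,m.sum()/64);seen=set()
    for x in best:
        if x[1] not in seen and len(seen)<7: seen.add(x[1]);print("  iou %.3f ang %g c %.4f %.4f"%x)
    x=best[0];s=sil(*x[1:],zo,off);cs,_=cv2.findContours(s,0,1);cv2.drawContours(big,cs,-1,(0,255,0),1)
    cs,_=cv2.findContours(m,0,1);cv2.drawContours(big,cs,-1,(255,0,255),1);return cv2.resize(big,(390,390))
a=[run("pics/top0.png",.089,range(-22,2,2),"0"),run(sys.argv[1],.077,range(-90,-60,2),"4")]
cv2.imwrite("pics/fit_"+sys.argv[1][5:9]+".png",np.hstack(a))
E
python3 fit.py pics/top4.png
```

```text
pics/top0.png 100.875
  iou 0.589 ang -4 c 0.5380 0.0587
  iou 0.587 ang -6 c 0.5390 0.0597
  iou 0.585 ang -8 c 0.5380 0.0577
  iou 0.585 ang -10 c 0.5370 0.0567
  iou 0.584 ang -12 c 0.5360 0.0567
  iou 0.583 ang -2 c 0.5390 0.0597
  iou 0.581 ang -14 c 0.5380 0.0577
pics/top4.png 101.703125
  iou 0.687 ang -84 c 0.5380 0.0597
  iou 0.682 ang -82 c 0.5380 0.0587
  iou 0.675 ang -80 c 0.5390 0.0607
  iou 0.670 ang -86 c 0.5390 0.0607
  iou 0.670 ang -78 c 0.5370 0.0607
  iou 0.663 ang -76 c 0.5380 0.0587
  iou 0.655 ang -74 c 0.5390 0.0587
```

View pics/fit_top4.png

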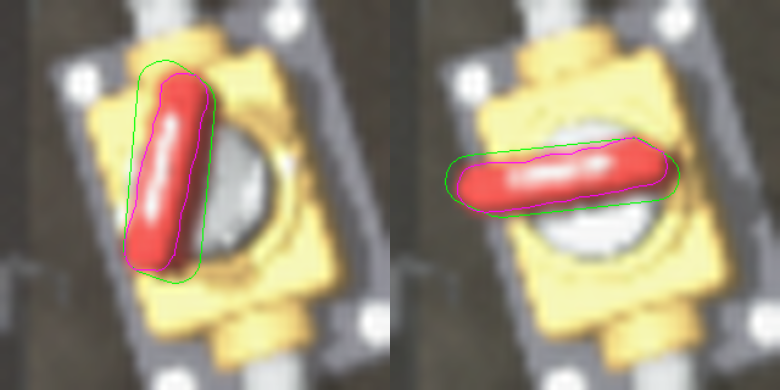

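Run:
```python
import cv2
from h import *
im=cv2.imread("pics/side4.png");big=cv2.resize(im[170:195,240:268],None,fx=22,fy=22,interpolation=cv2.INTER_CUBIC)
cv2.imwrite("pics/s4k.png",big)
for ang in (-66,-70,-72.7,-76,-79,-82):
    u=np.array([np.cos(np.radians(ang)),np.sin(np.radians(ang))]);c=np.array([.538,.0567]);r=[]
    for s in(-1,1):
        for z in (.060,.094): r+=list(((px("side",[*(c+s*.02*u),z])-[240,170]+.5)*22).round(0))
    print(ang,"far bot/top, near bot/top",r)
```

```text
-66 far bot/top, near bot/top [np.float64(252.0), np.float64(343.0), np.float64(248.0), np.float64(110.0), np.float64(377.0), np.float64(467.0), np.float64(375.0), np.float64(229.0)]
-70 far bot/top, near bot/top [np.float64(262.0), np.float64(341.0), np.float64(258.0), np.float64(109.0), np.float64(367.0), np.float64(469.0), np.float64(365.0), np.float64(231.0)]
-72.7 far bot/top, near bot/top [np.float64(269.0), np.float64(340.0), np.float64(265.0), np.float64(107.0), np.float64(360.0), np.float64(471.0), np.float64(358.0), np.float64(232.0)]
-76 far bot/top, near bot/top [np.float64(277.0), np.float64(339.0), np.float64(274.0), np.float64(106.0), np.float64(351.0), np.float64(472.0), np.float64(349.0), np.float64(234.0)]
-79 far bot/top, near bot/top [np.float64(285.0), np.float64(338.0), np.float64(281.0), np.float64(106.0), np.float64(343.0), np.float64(473.0), np.float64(341.0), np.float64(234.0)]
-82 far bot/top, near bot/top [np.float64(292.0), np.float64(337.0), np.float64(289.0), np.float64(105.0), np.float64(335.0), np.float64(473.0), np.float64(333.0), np.float64(235.0)]
```

View pics/s4k.png

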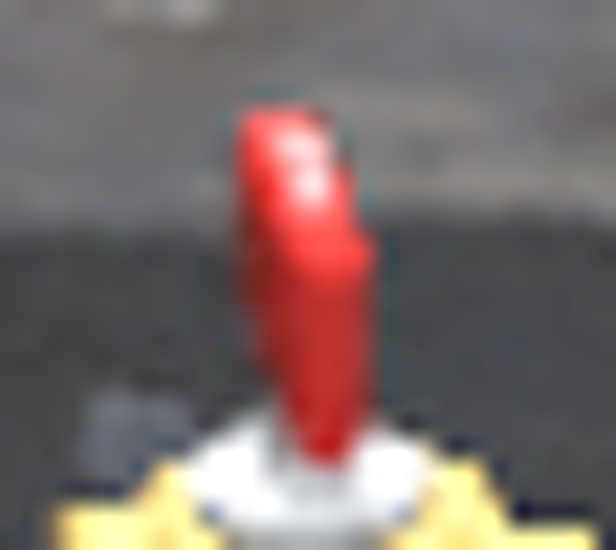

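```bash
cat > ang.py <<'E'
import numpy as np,cv2,sys
from h import *
def line(f,x0,y0,poly,z):
    im=cv2.imread(f)
    sub=im[y0:y0+60,x0:x0+60];big=cv2.resize(sub,None,fx=10,fy=10,interpolation=cv2.INTER_CUBIC).astype(int)
    m=np.zeros(big.shape[:2],np.uint8);cv2.fillPoly(m,[np.array(poly)],1)
    g=big[...,1];wt=np.clip(g-140,0,90)*m
    ys,xs=np.nonzero(wt);W=wt[ys,xs].astype(float);mx=(xs*W).sum()/W.sum();my=(ys*W).sum()/W.sum()
    C=np.cov(np.vstack([xs,ys]),aweights=W);e,v=np.linalg.eigh(C);d=v[:,1]*np.sqrt(e[1])*1.7
    a=w("top",(mx-d[0]+.5)/10-.5+x0,(my-d[1]+.5)/10-.5+y0,z);b=w("top",(mx+d[0]+.5)/10-.5+x0,(my+d[1]+.5)/10-.5+y0,z)
    q=b-a;print(f,(mx,my),"len",np.hypot(*q[:2]),"ang",np.degrees(np.arctan(q[1]/q[0])),"c",(a+b)/2,"aspect",np.sqrt(e[1]/e[0]))
if __name__=="__main__":
    line("pics/top0.png",160,185,[(255,195),(280,200),(250,335),(222,330)],.106)
    line("pics/top4.png",160,185,[(185,275),(315,248),(322,275),(195,302)],.094)
    # dots
    p=w("top",160+37.5,185+26.5,.046);q=w("top",160+20.9,185+32.3,.046);print("dots",p,q,np.degrees(np.arctan((p-q)[1]/(p-q)[0])),np.hypot(*(p-q)[:2]))
E
python3 ang.py
python3 - <<'E'
import cv2
for f in ("top0","top4"):
    im=cv2.imread(f"pics/{f}.png");cv2.imwrite(f"pics/d_{f}.png",cv2.resize(im[202:226,174:204],None,fx=20,fy=20,interpolation=cv2.INTER_NEAREST))
E
```

```text
pics/top0.png (np.float64(244.0770054533173), np.float64(272.51664003163256)) len 0.021778870709458286 ang -11.73983142229215 c [0.53757397 0.05784128 0.106     ] aspect 7.084521880760933
pics/top4.png (np.float64(254.31557956269194), np.float64(274.0381146176329)) len 0.02010522972461388 ang -79.95737617263481 c [0.53831691 0.05778173 0.094     ] aspect 4.793623806724631
dots [0.54360508 0.03820779 0.046     ] [0.53071114 0.07495565 0.046     ] -70.66525661410476 0.03894430659183606
```

View pics/d_top0.png

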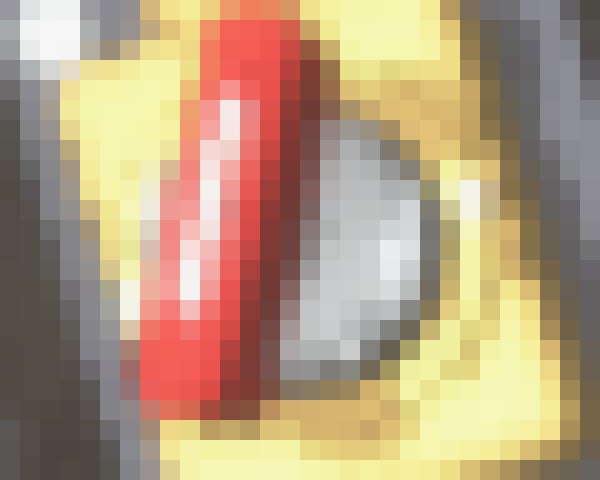

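View pics/d_top4.png

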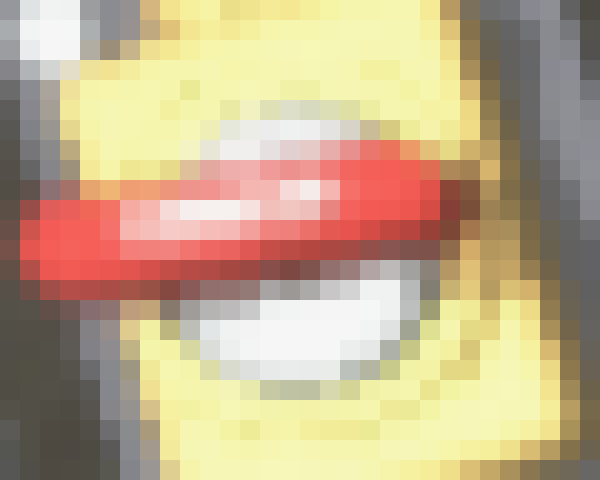

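```bash
python3 plan.py .5375 .0563 .12 17.3
```

```text
t 15.4 pos [ 0.4252 -0.1876  0.2011] xdir 17.32 zax [ 0.0042  0.0016 -1.    ] F [-1.1 -0.3  0. ] M [ 0.   -0.09 -0.03] gap 0.0456
tx ty tz [ 0.8974 -0.9969  0.4096] turn 0.0001 q [-0.44  0.15  1.82  0.    1.16 -0.75]
```

```bash
python3 -m pendant '[{"tx":0.12,"ty":-0.14,"tz":0,"turn":0},{"tx":0.26,"ty":-0.3,"tz":0,"turn":0},{"tx":0.4,"ty":-0.46,"tz":0.05,"turn":0},{"tx":0.54,"ty":-0.62,"tz":0.1,"turn":0},{"tx":0.68,"ty":-0.78,"tz":0.15,"turn":0},{"tx":0.8,"ty":-0.9,"tz":0.2,"turn":0},{"tx":0.897,"ty":-0.997,"tz":0.28,"turn":0},{"tx":0.897,"ty":-0.997,"tz":0.36,"turn":0},{"tx":0.897,"ty":-0.997,"tz":0.41,"turn":0},{"tx":0.897,"ty":-0.997,"tz":0.41,"turn":0}]'
python3 plan.py .5375 .0563 .059 17.3
```

```text
time: 16.65
ee_pos: [0.5364, 0.0556, 0.1192]
tool_rot: [0.989, 0.15, 0.001, -0.0]
ft_force: [-0.5, 0.4, 0.3]
finger_gap: 0.0455
t 16.65 pos [0.5364 0.0556 0.1192] xdir 17.28 zax [ 0.0021  0.0012 -1.    ] F [-0.5  0.4  0.3] M [ 0.   -0.12 -0.02] gap 0.0455
tx ty tz [ 0.0057 -0.0015  0.301 ] turn -0.0001 q [ 0.08  0.34  1.79  0.    1.01 -0.22]
```

```bash
python3 -m pendant '[{"tx":0.006,"ty":-0.001,"tz":0.03,"turn":0},{"tx":0.006,"ty":-0.001,"tz":0.08,"turn":0},{"tx":0.006,"ty":-0.001,"tz":0.13,"turn":0},{"tx":0.006,"ty":-0.001,"tz":0.18,"turn":0},{"tx":0.006,"ty":-0.001,"tz":0.23,"turn":0},{"tx":0.006,"ty":-0.001,"tz":0.27,"turn":0},{"tx":0.006,"ty":-0.001,"tz":0.295,"turn":0},{"tx":0.006,"ty":-0.001,"tz":0.3,"turn":0},{"tx":0.006,"ty":-0.001,"tz":0.3,"turn":0},{"tx":0.006,"ty":-0.001,"tz":0.3,"turn":0}]'
python3 plan.py .5375 .0563 .059 17.3
python3 - <<'E'
import cv2
from h import *
im=bot.capture("side")[:,:,::-1];cv2.imwrite("pics/side5.png",im)
cv2.imwrite("pics/side5c.png",cv2.resize(im[160:205,228:280],None,fx=13,fy=13,interpolation=cv2.INTER_CUBIC))
E
```

```text
time: 17.9
ee_pos: [0.5378, 0.0562, 0.0595]
tool_rot: [0.989, 0.15, 0.001, -0.0]
ft_force: [-0.8, -0.1, -0.4]
finger_gap: 0.0455
t 17.9 pos [0.5378 0.0562 0.0595] xdir 17.28 zax [ 0.0028  0.0013 -1.    ] F [-0.8 -0.1 -0.4] M [ 0.05 -0.13 -0.01] gap 0.0455
tx ty tz [-0.0015 -0.0008  0.0025] turn -0.0001 q [ 0.08  0.41  1.86  0.    0.87 -0.22]
```

View pics/side5c.png

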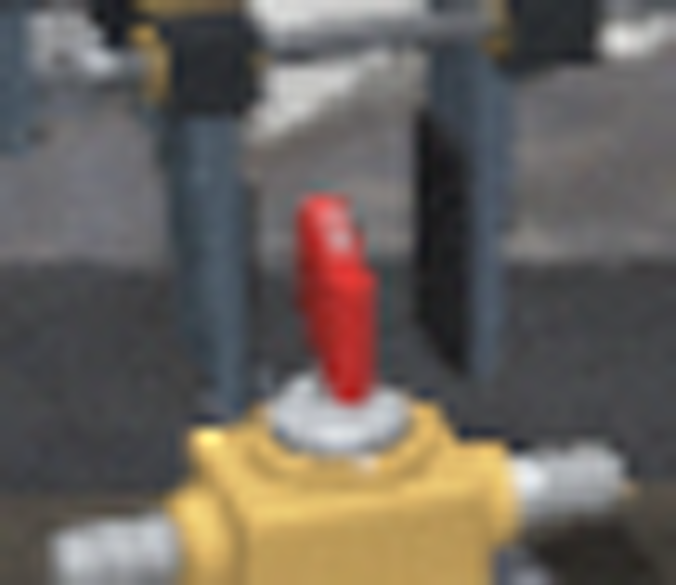

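```bash
python3 -m pendant '[{"tx":0,"ty":0,"tz":0,"turn":0},{"tx":0,"ty":0,"tz":0,"turn":0},{"tx":0,"ty":0,"tz":0,"turn":0},{"tx":0,"ty":0,"tz":0,"turn":0},{"tx":0,"ty":0,"tz":0,"turn":0},{"tx":0,"ty":0,"tz":0.002,"turn":0},{"tx":0,"ty":0,"tz":0.004,"turn":0},{"tx":0,"ty":0,"tz":0.006,"turn":0},{"tx":0,"ty":0,"tz":0.008,"turn":0},{"tx":0,"ty":0,"tz":0.01,"turn":0}]' 1
python3 plan.py .5375 .0563 .059 17.3
python3 - <<'E'
import cv2
from h import *
im=bot.capture("side")[:,:,::-1];cv2.imwrite("pics/side6.png",im)
a=[cv2.resize(cv2.imread(f"pics/side{k}.png")[168:198,240:268],None,fx=13,fy=13,interpolation=cv2.INTER_CUBIC) for k in (5,6)]
cv2.imwrite("pics/side6c.png",np.hstack(a))
E
```

```text
time: 19.2
ee_pos: [0.538, 0.0564, 0.0595]
tool_rot: [0.989, 0.15, 0.002, -0.0]
ft_force: [-3.6, 1.4, 16.3]
finger_gap: 0.0106
t 19.2 pos [0.538  0.0564 0.0595] xdir 17.28 zax [ 0.0038  0.0016 -1.    ] F [-3.6  1.4 16.3] M [ 0.06  0.82 -0.06] gap 0.0106
tx ty tz [-0.0026 -0.0002  0.0025] turn -0.0001 q [ 0.08  0.41  1.86  0.    0.87 -0.22]
```

View pics/side6c.png

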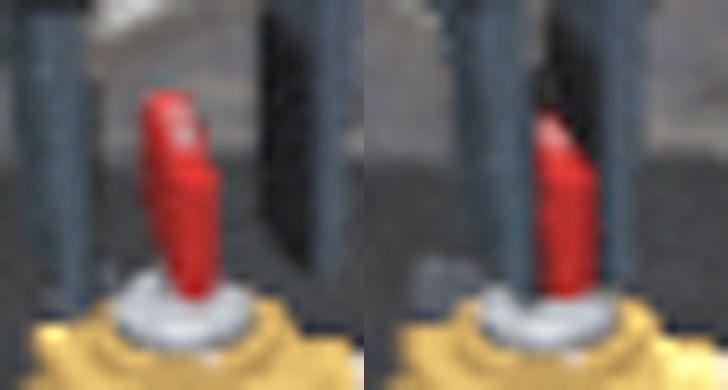

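```bash
python3 -m pendant '[{"tx":0,"ty":0,"tz":0.014,"turn":0},{"tx":0,"ty":0,"tz":0.018,"turn":0},{"tx":0,"ty":0,"tz":0.02,"turn":0},{"tx":0,"ty":0,"tz":0.02,"turn":0},{"tx":0,"ty":0,"tz":0.014,"turn":0},{"tx":0,"ty":0,"tz":0.008,"turn":0},{"tx":-0.002,"ty":0,"tz":0.003,"turn":0},{"tx":-0.002,"ty":0,"tz":0,"turn":0},{"tx":-0.002,"ty":0,"tz":0,"turn":0},{"tx":-0.002,"ty":0,"tz":0,"turn":0}]'
python3 plan.py .5375 .0563 .059 17.3
```

```text
time: 20.5
ee_pos: [0.5379, 0.0564, 0.0595]
tool_rot: [0.989, 0.15, 0.002, -0.001]
ft_force: [1.3, 1.4, 3.0]
finger_gap: 0.0103
t 20.5 pos [0.5379 0.0564 0.0595] xdir 17.28 zax [ 0.0043  0.0017 -1.    ] F [1.3 1.4 3. ] M [ 0.22 -0.2  -0.13] gap 0.0103
tx ty tz [-0.0022 -0.0002  0.0026] turn -0.0001 q [ 0.08  0.41  1.86  0.    0.87 -0.22]
```

```bash
python3 -m pendant '[{"tx":0,"ty":0,"tz":0,"turn":0},{"tx":0,"ty":0,"tz":0,"turn":0},{"tx":0,"ty":0,"tz":0,"turn":0},{"tx":0,"ty":0,"tz":0,"turn":0},{"tx":0,"ty":0,"tz":0,"turn":0},{"tx":0,"ty":0,"tz":0,"turn":0},{"tx":0,"ty":0,"tz":0,"turn":0},{"tx":0,"ty":0,"tz":0,"turn":0},{"tx":0,"ty":0,"tz":0,"turn":0},{"tx":0,"ty":0,"tz":0,"turn":0}]' 0.4
python3 plan.py .5375 .0563 .059 17.3
python3 - <<'E'
import cv2
from h import *
im=bot.capture("side")[:,:,::-1];cv2.imwrite("pics/side7.png",im)
a=[cv2.resize(cv2.imread(f"pics/side{k}.png")[168:198,240:268],None,fx=9,fy=9,interpolation=cv2.INTER_CUBIC) for k in (5,6,7)]
cv2.imwrite("pics/side7c.png",np.hstack(a))
E
```

```text
time: 21.75
ee_pos: [0.5379, 0.0564, 0.0595]
tool_rot: [0.989, 0.15, 0.002, -0.001]
ft_force: [0.3, -0.7, 0.5]
finger_gap: 0.0274
t 21.75 pos [0.5379 0.0564 0.0595] xdir 17.28 zax [ 0.0044  0.0017 -1.    ] F [ 0.3 -0.7  0.5] M [-0.   -0.19  0.03] gap 0.0274
tx ty tz [-0.0023 -0.0001  0.0026] turn -0.0001 q [ 0.08  0.41  1.86  0.    0.87 -0.22]
```

View pics/side7c.png

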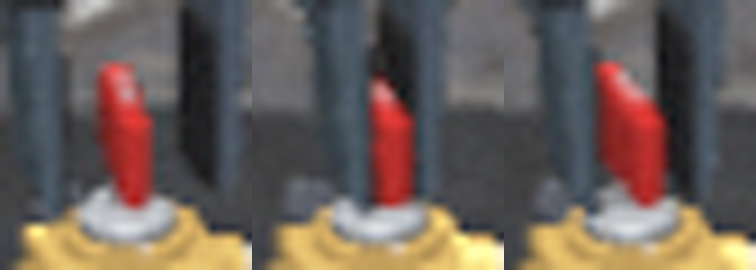

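The key stayed aligned with the pads this time (right edge ≈159 vs ≈160 while gripped, 151 before). I'll lift away and check from the top.

```bash
python3 -m pendant '[{"tx":0,"ty":0,"tz":0,"turn":0},{"tx":0,"ty":0,"tz":-0.05,"turn":0},{"tx":0,"ty":0,"tz":-0.13,"turn":0},{"tx":0,"ty":0,"tz":-0.22,"turn":0},{"tx":0,"ty":0,"tz":-0.34,"turn":0},{"tx":0,"ty":0,"tz":-0.46,"turn":0},{"tx":-0.1,"ty":0.15,"tz":-0.58,"turn":0},{"tx":-0.25,"ty":0.35,"tz":-0.7,"turn":0},{"tx":-0.4,"ty":0.55,"tz":-0.7,"turn":0},{"tx":-0.55,"ty":0.75,"tz":-0.7,"turn":0}]' 0
python3 -m pendant '[{"tx":-0.15,"ty":0.15,"tz":0,"turn":0},{"tx":-0.3,"ty":0.3,"tz":0,"turn":0},{"tx":-0.4,"ty":0.4,"tz":0,"turn":0},{"tx":-0.4,"ty":0.4,"tz":0,"turn":0},{"tx":-0.4,"ty":0.4,"tz":0,"turn":0},{"tx":-0.4,"ty":0.4,"tz":0,"turn":0},{"tx":-0.4,"ty":0.4,"tz":0,"turn":0},{"tx":-0.4,"ty":0.4,"tz":0,"turn":0},{"tx":-0.4,"ty":0.4,"tz":0,"turn":0},{"tx":-0.4,"ty":0.4,"tz":0,"turn":0}]'
python3 - <<'E'
from h import *
import cv2
im=bot.capture("top")[:,:,::-1]; cv2.imwrite("pics/top8.png",im)
t=cv2.resize(im[185:245,160:220],None,fx=8,fy=8,interpolation=cv2.INTER_CUBIC)
im=bot.capture("side")[:,:,::-1]; cv2.imwrite("pics/side8.png",im)
s=cv2.resize(im[165:205,235:275],None,fx=12,fy=12,interpolation=cv2.INTER_CUBIC)[:,:300]
cv2.imwrite("pics/c8.png",np.hstack([t,s]))
E
```

```text
time: 23.05
ee_pos: [0.4766, -0.1212, 0.2009]
tool_rot: [0.989, 0.15, 0.004, 0.0]
ft_force: [-0.1, -0.3, 0.1]
finger_gap: 0.0458
time: 24.3
ee_pos: [0.4241, -0.2213, 0.2004]
tool_rot: [0.989, 0.15, 0.004, 0.0]
ft_force: [-0.0, -0.9, -0.3]
finger_gap: 0.0457
```

View pics/c8.png

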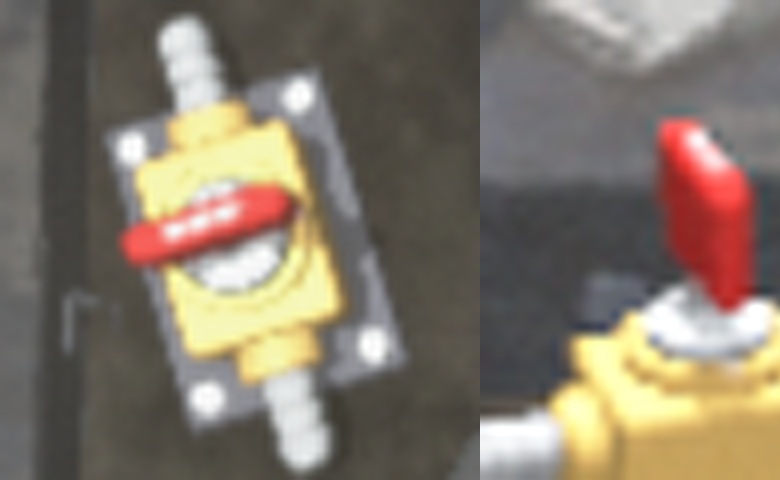

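Run:
```python
import sys
from ang import *
line("pics/top8.png",160,185,[(190,275),(305,240),(315,270),(200,305)],.094)
# side horizontal position and vertical features: proud vs home
for ang in (-68,-70,-72.7,-76):
    u=np.array([np.cos(np.radians(ang)),np.sin(np.radians(ang))]);c=np.array([.5378,.0567])
    print(ang,[((px("side",[*(c+s*.0205*u),z])-[235,165]+.5)*12).round(0).tolist() for s,z in((-1,.094),(1,.094),(1,.06))])
# blue check: shift between pictures
a=cv2.imread("pics/top0.png")[172:190,300:326].astype(float);b=cv2.imread("pics/top8.png")[172:190,300:326].astype(float);print("blue diff",abs(a-b).mean(),abs(a-b).max())
for f in ("side4","side8"):
    d=cv2.imread(f"pics/{f}.png")[165:205,235:275].astype(int);m=((d[...,2]-d[...,1])>70)&(abs(d[...,1]-d[...,0])<40);ys,xs=np.nonzero(m);print(f,xs.min(),xs.max(),ys.min(),ys.max())
```

```text
pics/top8.png (np.float64(250.17320571015065), np.float64(274.6634563515558)) len 0.020083547783163697 ang -70.82383408324624 c [0.53818694 0.05865239 0.094     ] aspect 3.9571660079659425
-68 [[197.0, 119.0], [262.0, 187.0], [263.0, 316.0]]
-70 [[199.0, 118.0], [259.0, 187.0], [260.0, 317.0]]
-72.7 [[203.0, 118.0], [255.0, 188.0], [256.0, 318.0]]
-76 [[208.0, 117.0], [250.0, 188.0], [251.0, 318.0]]
blue diff 0.6666666666666666 4.0
side4 16 21 10 25
side8 15 22 10 25
```

Run:
```python
import cv2
from h import *
P=bot.camera_params("side")
def pp(X):
    c=P["intrinsics"]@(P["R"]@np.array(X)+P["t"]);return c[:2]/c[2]
def sat(f,x,y0,y1):
    d=cv2.imread(f)[y0:y1,x].astype(float);return d[:,2]-(d[:,0]+d[:,1])/2
def cross(s,y0):
    pk=s.max();k=s.argmax();i=k
    # bottom crossing at 70
    up=[];dn=[]
    for j in range(len(s)-1):
        if s[j]<70<=s[j+1]: up.append(y0+j+(70-s[j])/(s[j+1]-s[j]))
        if s[j]>=70>s[j+1]: dn.append(y0+j+(s[j]-70)/(s[j]-s[j+1]))
    return np.round(up,2),np.round(dn,2)
for f,cols in(("pics/side0.png",range(247,261)),("pics/side8.png",range(252,258)),("pics/side4.png",range(252,258))):
    for x in cols: print(f,x,*cross(sat(f,x,165,200),165))
def cor(a,sx,sy,z):
    a=np.radians(a);u=np.array([np.cos(a),np.sin(a)]);v=np.array([-u[1],u[0]])
    return [*(np.array([.538,.0567])+sx*.023*u+sy*.0055*v),z]
print("pred proud bottom L,R",pp(cor(-11.5,-1,-1,.072)),pp(cor(-11.5,1,-1,.072)))
for z in(.058,.06,.062): print(z,pp(cor(-72.5,1,-1,z)),pp(cor(-72.5,1,1,z)),pp(cor(-72.5,1,0,z)))
print("pred top far edge proud",pp(cor(-11.5,0,1,.106)),"home far end top",pp(cor(-72.5,-1,0,.094)))
```

```text
pics/side0.png 247 [173.41 192.83 195.59] [183.89 194.57 196.16]
pics/side0.png 248 [173.4  194.26] [184.32 195.64]
pics/side0.png 249 [173.41 193.99] [184.33 195.42]
pics/side0.png 250 [173.43 194.96] [184.34 196.73]
pics/side0.png 251 [173.48 195.39] [184.4  196.61]
pics/side0.png 252 [173.49 195.   198.25] [184.46 196.56]
pics/side0.png 253 [173.54 195.27 197.36] [184.45 196.47]
pics/side0.png 254 [173.76 195.29 197.42] [184.49 196.52]
pics/side0.png 255 [173.87 198.32] [184.61]
pics/side0.png 256 [173.82 198.12] [184.66]
pics/side0.png 257 [173.67 194.95 197.23] [184.66 196.62]
pics/side0.png 258 [173.48 194.95 197.14] [184.65 195.14 198.9 ]
pics/side0.png 259 [173.51 193.76 196.57] [184.66 194.42 198.29]
pics/side0.png 260 [174.01 192.76] [184.63 198.52]
pics/side8.png 252 [174.55 176.4  195.4 ] [175.73 186.79 197.21]
pics/side8.png 253 [177.73 195.98] [188.02]
pics/side8.png 254 [178.46 195.91] [189.54]
pics/side8.png 255 [178.28 196.53] [190.44]
pics/side8.png 256 [178.5  196.57] [190.19]
pics/side8.png 257 [180.1  195.14] [189.14]
pics/side4.png 252 [174.52 195.86] [186.36]
pics/side4.png 253 [174.58 178.05 195.86] [175.61 189.42]
pics/side4.png 254 [178.5  195.88] [190.58]
pics/side4.png 255 [177.16 196.65] [190.5]
pics/side4.png 256 [180.03 196.46] [188.65]
pics/side4.png 257 [195.79 198.36] [197.47]
pred proud bottom L,R [245.44745618 184.33833257] [261.25253586 185.60647711]
0.058 [254.35972474 192.26451223] [258.05895909 191.68456936] [256.21227748 191.97408058]
0.06 [254.35238994 191.63652319] [258.05510641 191.05803016] [256.20668927 191.34681718]
0.062 [254.34504138 191.00735495] [258.05124653 190.43031821] [256.20109057 190.71837781]
pred top far edge proud [253.9528973  172.52987859] home far end top [251.2178051  173.97927955]
```

```bash
python3 -m pendant '[{"tx":0.12,"ty":-0.14,"tz":0,"turn":0},{"tx":0.26,"ty":-0.28,"tz":0,"turn":0},{"tx":0.4,"ty":-0.42,"tz":0,"turn":0},{"tx":0.54,"ty":-0.58,"tz":0,"turn":0},{"tx":0.68,"ty":-0.74,"tz":0.05,"turn":0},{"tx":0.8,"ty":-0.88,"tz":0.12,"turn":0},{"tx":0.92,"ty":-1,"tz":0.2,"turn":0},{"tx":0.955,"ty":-1,"tz":0.28,"turn":0},{"tx":0.955,"ty":-1,"tz":0.36,"turn":0},{"tx":0.955,"ty":-1,"tz":0.38,"turn":0}]' 1
python3 plan.py .538 .0567 .0945 17.3
```

```text
time: 25.65
ee_pos: [0.5462, 0.0254, 0.1241]
tool_rot: [0.989, 0.15, 0.002, 0.0]
ft_force: [-0.7, -0.1, 0.7]
finger_gap: 0.0003
t 25.65 pos [0.5462 0.0254 0.1241] xdir 17.24 zax [ 4.3e-03  4.0e-04 -1.0e+00] F [-0.7 -0.1  0.7] M [ 0.02 -0.11  0.06] gap 0.0003
tx ty tz [ 0.0067 -0.1615  0.1478] turn -0.0003 q [ 0.03  0.35  1.77  0.    1.02 -0.28]
```

```bash
python3 -m pendant '[{"tx":0.005,"ty":-0.08,"tz":0,"turn":0},{"tx":0.006,"ty":-0.16,"tz":0.02,"turn":0},{"tx":0.006,"ty":-0.161,"tz":0.06,"turn":0},{"tx":0.006,"ty":-0.161,"tz":0.1,"turn":0},{"tx":0.006,"ty":-0.161,"tz":0.125,"turn":0},{"tx":0.006,"ty":-0.161,"tz":0.135,"turn":0},{"tx":0.006,"ty":-0.161,"tz":0.143,"turn":0},{"tx":0.006,"ty":-0.161,"tz":0.15,"turn":0},{"tx":0.006,"ty":-0.161,"tz":0.156,"turn":0},{"tx":0.006,"ty":-0.161,"tz":0.16,"turn":0}]'
python3 plan.py .538 .0567 .0925 17.3
```

```text
time: 26.9
ee_pos: [0.5383, 0.0565, 0.0942]
tool_rot: [0.989, 0.15, 0.003, 0.0]
ft_force: [-4.8, -1.0, 16.1]
finger_gap: 0.0006
t 26.9 pos [0.5383 0.0565 0.0942] xdir 17.24 zax [ 5.9e-03  4.0e-04 -1.0e+00] F [-4.8 -1.  16.1] M [-0.11  0.71 -0.  ] gap 0.0006
tx ty tz [-0.0014 -0.0015  0.0087] turn -0.0003 q [ 0.08  0.37  1.82 -0.    0.95 -0.22]
```

Contact on the key's top is at z = 0.0942 with 16 N, where a fully home plug should give 0.094. One firmer push, then up.

```bash
python3 -m pendant '[{"tx":0,"ty":0,"tz":0.012,"turn":0},{"tx":0,"ty":0,"tz":0.014,"turn":0},{"tx":0,"ty":0,"tz":0.016,"turn":0},{"tx":0,"ty":0,"tz":0.018,"turn":0},{"tx":0,"ty":0,"tz":0.019,"turn":0},{"tx":0,"ty":0,"tz":0.019,"turn":0},{"tx":0,"ty":0,"tz":0.019,"turn":0},{"tx":0,"ty":0,"tz":0.019,"turn":0},{"tx":0,"ty":0,"tz":0.019,"turn":0},{"tx":0,"ty":0,"tz":0.019,"turn":0}]'
python3 -m pendant '[{"tx":0,"ty":0,"tz":0.01,"turn":0},{"tx":0,"ty":0,"tz":0,"turn":0},{"tx":0,"ty":0,"tz":-0.05,"turn":0},{"tx":0,"ty":0,"tz":-0.15,"turn":0},{"tx":0,"ty":0,"tz":-0.28,"turn":0},{"tx":-0.1,"ty":0.15,"tz":-0.42,"turn":0},{"tx":-0.25,"ty":0.35,"tz":-0.5,"turn":0},{"tx":-0.4,"ty":0.55,"tz":-0.5,"turn":0},{"tx":-0.55,"ty":0.75,"tz":-0.5,"turn":0},{"tx":-0.7,"ty":0.95,"tz":-0.5,"turn":0}]'
python3 -m pendant '[{"tx":-0.15,"ty":0.15,"tz":0,"turn":0},{"tx":-0.3,"ty":0.2,"tz":0,"turn":0},{"tx":-0.3,"ty":0.2,"tz":0,"turn":0},{"tx":-0.3,"ty":0.2,"tz":0,"turn":0},{"tx":-0.3,"ty":0.2,"tz":0,"turn":0},{"tx":-0.3,"ty":0.2,"tz":0,"turn":0},{"tx":-0.3,"ty":0.2,"tz":0,"turn":0},{"tx":-0.3,"ty":0.2,"tz":0,"turn":0},{"tx":-0.3,"ty":0.2,"tz":0,"turn":0},{"tx":-0.3,"ty":0.2,"tz":0,"turn":0}]'
python3 - <<'E'
from h import *
import cv2
im=bot.capture("top")[:,:,::-1]; cv2.imwrite("pics/top9.png",im)
t=cv2.resize(im[185:245,160:220],None,fx=8,fy=8,interpolation=cv2.INTER_CUBIC)
im=bot.capture("side")[:,:,::-1]; cv2.imwrite("pics/side9.png",im)
s=cv2.resize(im[165:205,235:275],None,fx=12,fy=12,interpolation=cv2.INTER_CUBIC)[:,:300]
cv2.imwrite("pics/c9.png",np.hstack([t,s]))
from ang import line
line("pics/top9.png",160,185,[(190,275),(305,240),(315,270),(200,305)],.094)
a,b=[cv2.imread(f"pics/side{k}.png")[170:195,245:262].astype(float) for k in(8,9)];print(abs(a-b).mean(),abs(a-b).max())
E
```

```text
time: 28.15
ee_pos: [0.5385, 0.0565, 0.0942]
tool_rot: [0.989, 0.15, 0.004, 0.0]
ft_force: [-7.1, -0.5, 22.1]
finger_gap: 0.0002
time: 29.4
ee_pos: [0.4599, -0.168, 0.1939]
tool_rot: [0.989, 0.15, 0.004, 0.001]
ft_force: [0.6, -0.1, 0.4]
finger_gap: 0.0002
time: 30.65
ee_pos: [0.4145, -0.2241, 0.1935]
tool_rot: [0.989, 0.15, 0.004, 0.001]
ft_force: [-0.2, -0.3, 0.8]
finger_gap: 0.0003
pics/top9.png (np.float64(249.9566774901734), np.float64(274.700127515808)) len 0.02009420289624268 ang -70.89724034093396 c [0.53817923 0.05869799 0.094     ] aspect 3.956274964356787
1.7450980392156863 10.0
```

View pics/c9.png

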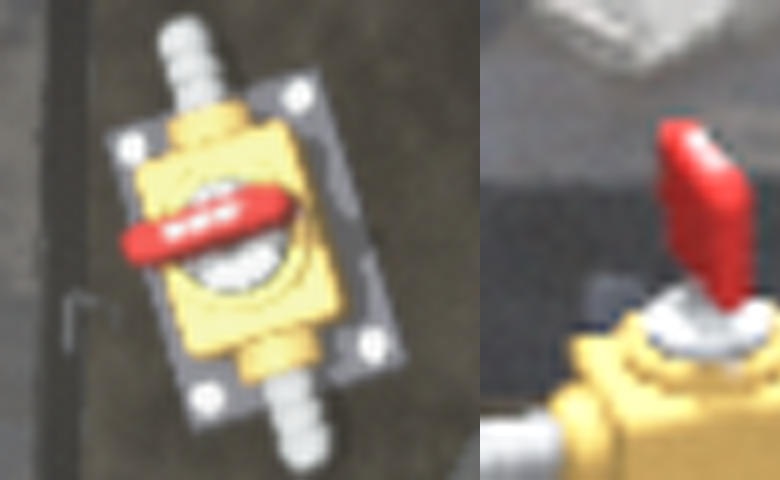

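The key lies parallel to the plate's short edge, across the pipe. It looks unchanged after the push, and the height held at 0.0942 under 22 N.

```bash
python3 -c "
from station import bot
print(bot.hand_in(), bot.get_obs()['time'])"
```

```text
the job is handed in; nothing more can be done
the job is handed in; nothing more can be done
```

The red stopcock is shut: the key stands across the pipe and the plug is home. I handed the job in at about 31 s with the arm clear.

I gripped the red key and pressed it down about 8 mm until it bit. Still pressing (14 to 35 N), I turned it about 62° clockwise and sank the plug to its stop.

- **Correction after letting go:** on the first release the pictures showed the key about 6 to 7° past square, and I did not find out why. I re-gripped with the jaws at the shut angle, which drew the key back with no downward push on it. I then pressed it again and unloaded almost fully before opening, and it held.
- **Angle:** the shut line should lie at about -72.7° from the screws and the pipe. The jaws closed the key at -72.7°. The white line in the last top picture read about -71°, and the dots on the boss gave -71°. So it is square to within about 2°.
- **Depth:** the shut fingertips met the key's top at z = 0.0942 m (0.094 m expected when home), and it did not move between 16 and 22 N. The checks do not quite agree: by picture edges the plug had sunk only about 11 mm (±0.7), and by tool travel 11.3 to 11.6 mm, against 12 mm nominal. I trusted the touch reading and the lack of movement under about 34 N.
- **Blue stopcock:** I did not touch it. In the top pictures before and after, its key shows no change.

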